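Load a wooden disc into the corner pocket of a drilling jig

TASK

Load the wooden disc into the drilling jig with your fingertips only: push it up against the aluminium fence while it is still out on the open deck, then slide it along, keeping it against the fence, under the clear drill plate until it is fully home in the corner pocket. Only then push the red thumb plate of the side clamp in until its nose bears firmly on the disc, and leave everything so. The disc is slid flat on the deck, never picked up, and the heart blank, the sanding block and the roll of tape are left alone.

Things in the scene. Friction and masses are not known exactly. Their poses are not given: they have to be found in the camera images.
- jig: Drilling jig, fixed to the table: grey-topped plywood board, 144 mm in its x, 256 mm in its y, 18 mm thick. Origin: centre of its underside on the table; z up, x to the fence, y to the pocket end. Deck top at z = 18 mm. The corner pocket is at the far left end (+x, +y), a channel 63 mm wide between fence and front guide, closed by the end stop at +y, open only to -y.
- fence (a point): Point on the fence's working face at deck height: jig frame (58, 0, 18) mm; axes as the jig's. The aluminium fence runs along the jig's whole far edge; its face is the plane x = 58 mm, it is 14 mm thick and stands 16 mm above the deck. Fence, deck and clamp nose are slick to the waxed disc (friction about 0.3).
- pocket (a point): Where the centre of the disc's underside lies when fully home, touching fence and end stop: jig frame (28, 84, 18) mm, on the deck; axes as the jig's. The wooden end stop's face is 30 mm beyond it (+y), 16 mm above the deck.
- guide_nose (a point): Wooden front guide that faces the fence: centre of its round nose (radius 8 mm) at deck height, jig frame (-13, 76, 18) mm, axes as the jig's. From here it runs 16 mm wide (jig x -21 to -5) to the end stop; 16 mm high above the deck.
- plate_edge (a point): Middle of the open (-y) edge of the clear plastic drill plate, at its underside: jig frame (26, 71, 34) mm, axes as the jig's. The plate, 6 mm thick, lies on fence, stop and guide, over jig x -21 to 72, y 71 to 128 mm; its underside is 16 mm above the deck. A steel drill bush over the pocket's centre stands 4 mm above it. A seated disc still shows 17 mm in front of this edge.
- disc: The loose wooden disc blank, 60 mm across, 12 mm thick, about 30 g. Origin: centre of its underside. It starts flat on the open right part of the jig's deck, its rim 22 mm or more away from the fence.
- side_clamp (a joint): Travel of the side clamp in m: 0 drawn back, about 0.022 when its nose bears on a seated disc, 0.026 at its end stop. It slides along the jig's (1, 1) diagonal through the pocket's centre. No spring: about 3 N of friction, it stays where it is left. Starts at 0 to 0.004; so far back its white nose is clear of the disc's way.
- clamp_push (a point): Centre of the back face of the clamp's upright red thumb plate, where it is pushed; moves with the clamp. Site x axis: the direction to push. The plate is 34 mm wide, 7 mm thick, 1.5 to 31.5 mm above the deck; this point is 18 mm above it, and 113 mm from the pocket at travel 0. The clamp's fixed steel guide (20 x 25 x 17 mm high) is centred 72 mm from the pocket.
- heart: Bystander: loose wooden heart blank, 64 x 70 x 10 mm, flat on the table near the jig. Origin: centre of its underside.
- sanding: Bystander: loose brown cork sanding block, 57 x 97 x 28 mm, on the table near the jig. Origin: centre of its underside.
- tape: Bystander: loose roll of cream masking tape, 98 mm across, 25 mm high, on the table near the jig. Origin: centre of its underside.
Not all that is in view belongs to the job. What is shaped like the disc but orange or turquoise is not meant.

How it is judged:
By the outcome, as a careful person would: the job done as asked, in the order asked, and still so for the second after the job is handed in, with the robot touching nothing.
It also fails if it takes over 54 s, if anything falls off the work surface, if the arm or the gripper's body presses on something with over 40 N, if the wrist force passes 120 N, or if a joint passes its speed limit or range.

ROBOT

A 6-joint arm with a two-finger parallel gripper is mounted at the origin on the work surface; the furniture and walls round the work are solid. World frame = base frame: x ahead of the robot, y to its left, z up, the work surface at z = 0. Lengths are in mm, angles in rad, forces in N, time in s.
With the tool pointing down it reaches from about 425 to 950 mm from the base axis. Payload 14.7 kg.
Tool frame: the origin (TCP) lies between the finger pads; the fingertips stand 11 mm ahead of it and the grasp point (between the pads) lies 8 mm behind it; z points along the fingers, y is the line along which they close (so a half turn about z gives the same grasp; the last joint's range is limited). The gripper opens to 85 mm and grips with 20 to 120 N. Pads are 22 mm wide; open, the fingers measure 114 mm over their backs; the gripper's body (76 mm by 85 mm) begins 54 mm behind the grasp point. The pads swing forward as they close: fully open they stand 13 mm farther back than shut.
Start: joints at [1.131, 0.48, 1.596, -0, 1.065, -0.047], TCP at [248.781, 600.5, 242.297] pointing down, gripper open.
Joint ranges: [-2.75, 2.75], [-0.82, 2.05], [0.23, 2.67], [-1.56, 4.7], [0.09, 2.69], [-2.92, 2.92]. Speed limits (rad/s): [1.89, 1.89, 2.39, 3.01, 3.01, 3.01].

INTERFACE

Orientations are given as [roll, pitch, yaw] about the fixed x, y, z axes, in that order (R = Rz(yaw) Ry(pitch) Rx(roll)).
In Python, from cell import manip, eyes gives the robot as it stands. The module is installed in compiled form; this text tells all that it offers.
- The arm moves only by the tool arm_command, never from a script. Its argument "series" is one flat list of numbers, 7 for each row, row after row: the shift along the world's x, y, z in cm, then the turn, a rotation vector about the world's x, y, z in rad, then the opening, from 0 (shut) to 1 (fully open). In form: [dx, dy, dz, wx, wy, wz, claw, dx, dy, dz, wx, wy, wz, claw, ...]. A call has 1 to 5 rows; each row shifts and turns the commanded pose from where the row before left it; what a row does not reach is not made up. A row lasts 1/12 s, in which the tool goes at most 41.7 mm and 7.16 degrees, less where a joint would pass 70% of its speed; a pose out of reach is approached as far as the arm can. A call is refused whole if a number of a shift passes 4.17 or a number of a turn 0.125, either way. A call with a gripper value outside its range is refused whole. The fingers move at their own pace and stop on an object; "grip_force" is the grip in N (left out, the last holds). Time passes only in rows, so rows that do not move let the fingers close. It gives the time, the measured TCP pose, the force, the opening and the grip force at its end, in the units of the state.
- manip.sense(): the state, without advancing time (a new reading comes with each control period).
- eyes.snapshot(name): name is "side" or "top"; returns the picture (420x560x3 uint8, blue, green, red); there is no depth.
- eyes.get_calibration(name): a dict with "camera_matrix" (3x3 intrinsics, pixels), "dist" ([k1, k2, p1, p2, k3] as OpenCV has them; the pictures are not rectified), "eye" and "rotation" of the camera in the world. Camera axes: x right, y down, z forward; pixel columns grow to the right and rows downward; lengths in mm; the calibration is good to about 2 mm. A picture is of the moment at which its call begins. get_calibration takes no time and is no camera call.
- manip.job_done(): hands the job in; it is judged then, once.
Trained networks look in the newest picture that a camera, given by its name, has taken for a name from the list of things; names that differ only in an ending like _2 or _b are one class to them, and where a whole thing is asked for, a point or a joint stands for the part that bears it (a point fixed in the world has none). Each returns a list of dicts, best first, with "p" (0 to 1); they miss things now and then, are a little off and sometimes report something else, mostly with a low value. They report only what shows in the picture. A call takes as long as a camera call. They do not tell look-alikes from the thing itself.
- eyes.find_in(camera, thing): "point" ([x, y, z] in mm, in the coordinates of the camera as it stood for that picture, good to about 4 mm: the middle of the surface that is visible of it).
- eyes.place_of(camera, thing): "point" ([x, y, z] in mm, in the coordinates of the camera as it stood for that picture, good to about 4 mm: a listed point, or the origin of a listed thing).
The state is a dict: "clock": time; "joints": joint angles; "qd": joint speeds; "joint_torque": joint torques, N m; "eef_pos": TCP position; "orientation": TCP orientation; "wrist_force": force on the tool from outside, world axes, zero at the start; "torque": the same for the moment, N m; "width": opening from 0.0 (shut) to 1.0 (fully open); "gripper_force": force on a finger pad.
Only numpy, scipy, OpenCV 4.12 (cv2) and the standard library are available. Lean on these libraries where they do the work, as an engineer would, in place of code of your own. Each camera call takes 0.05 s, during which the arm holds its last target. There are 200 camera calls.

## Working session

There is one attempt and no reset: what is moved stays moved. The work goes in short steps, Python scripts to look and compute and a tool call to move; the robot and the scene stay as the last step left them, time stands still between calls to the robot, and variables do not carry over. Pictures are saved under pics/ and viewed, at most 10 in all, crops included, and the job is handed in when it is done.

Besides the shell and the picture viewer there is one more tool, called after "Emit:" by a JSON object that holds its "method" and its "body", one argument or row to a line. arm_command: Moves the arm, as the interface text tells. Its arguments: {"type":"object","properties":{"series":{"type":"array","items":{"type":"number"}},"grip_force":{"type":"number"}},"required":["series"]}

```bash
mkdir -p pics
cat > h.py <<'E'
import numpy as np,cv2
from cell import manip,eyes
C={n:eyes.get_calibration(n) for n in("side","top")}
def w(n,p):
    c=C[n];return np.array(c["rotation"])@np.array(p)+np.array(c["eye"])
def proj(n,P):
    c=C[n];R=np.array(c["rotation"]);q=(np.atleast_2d(P)-np.array(c["eye"]))@R
    return cv2.projectPoints(q.reshape(-1,1,3),np.zeros(3),np.zeros(3),np.array(c["camera_matrix"]),np.array(c["dist"]))[0].reshape(-1,2)
def ray(n,uv,z):
    c=C[n];u=cv2.undistortPoints(np.array(uv,float).reshape(-1,1,2),np.array(c["camera_matrix"]),np.array(c["dist"])).reshape(-1,2)
    d=np.c_[u,np.ones(len(u))]@np.array(c["rotation"]).T;e=np.array(c["eye"])
    return e+d*((z-e[2])/d[:,2])[:,None]
E
python3 - <<'E'
from h import *
for n in("top","side"):
    cv2.imwrite(f"pics/{n}0.png",eyes.snapshot(n)); print(n,C[n]["eye"])
    for t in("jig","fence","pocket","guide_nose","plate_edge","disc","side_clamp","clamp_push","heart","sanding","tape"):
        try:
            for r in eyes.place_of(n,t)[:3]: 
                P=w(n,r["point"]);print(t,round(r["p"],2),P.round(0),proj(n,P).round(0))
        except Exception as e: print(t,e)
print(manip.sense())
E
```

```text
top [ 287.64330005   78.6253523  1144.33128051]
jig cannot reshape array of size 1 into shape (1,3)
fence cannot reshape array of size 1 into shape (1,3)
pocket cannot reshape array of size 1 into shape (1,3)
plate_edge cannot reshape array of size 1 into shape (1,3)
disc cannot reshape array of size 1 into shape (1,3)
side_clamp it knows: clamp_push, disc, fence, guide_nose, heart, jig, plate_edge, pocket, sanding, tape
clamp_push cannot reshape array of size 1 into shape (1,3)
heart cannot reshape array of size 1 into shape (1,3)
sanding cannot reshape array of size 1 into shape (1,3)
tape cannot reshape array of size 1 into shape (1,3)
side [-120.17552276 1136.26707346  636.58894109]
jig cannot reshape array of size 1 into shape (1,3)
fence cannot reshape array of size 1 into shape (1,3)
pocket cannot reshape array of size 1 into shape (1,3)
guide_nose cannot reshape array of size 1 into shape (1,3)
plate_edge cannot reshape array of size 1 into shape (1,3)
disc cannot reshape array of size 1 into shape (1,3)
side_clamp it knows: clamp_push, disc, fence, guide_nose, heart, jig, pl
[... 263 characters left out ...]
 1.1, 'joints': array([ 1.13139747e+00,  4.80175915e-01,  1.59630540e+00, -8.78810017e-06,
        1.06513263e+00, -4.66100763e-02]), 'qd': array([-4.49074401e-04,  7.15828605e-05, -1.70805223e-04, -1.22970607e-04,
        3.65046854e-04,  1.05335428e-03]), 'joint_torque': array([ 4.35909125e-03, -9.50541329e+01, -4.30635130e+01,  4.42970786e-04,
        1.96138695e-03, -3.74389253e-05]), 'eef_pos': array([248.77915169, 600.48645956, 242.31017909]), 'orientation': array([-3.14157103e+00,  6.68807551e-06,  2.74880813e+00]), 'wrist_force': array([ 0.90276594,  0.8747554 , -0.41773498]), 'torque': array([ 0.056418  ,  0.0428296 , -0.04258661]), 'gripper_force': 0.0, 'width': 0.9984478806609863}
```

Run:
```python
from cell import eyes
print(eyes.get_calibration("top"));print(eyes.get_calibration("side")["rotation"])
```

```text
{'camera_matrix': array([[395.97554205,   0.        , 276.70631322],
       [  0.        , 395.97554205, 206.2293812 ],
       [  0.        ,   0.        ,   1.        ]]), 'dist': array([-0.07817002,  0.        ,  0.        ,  0.        ,  0.        ]), 'eye': array([ 287.64330005,   78.6253523 , 1144.33128051]), 'rotation': array([-3.03440463,  0.01398742, -1.58726032])}
[-2.02569386 -0.01268289 -2.68939012]
```

View pics/top0.png

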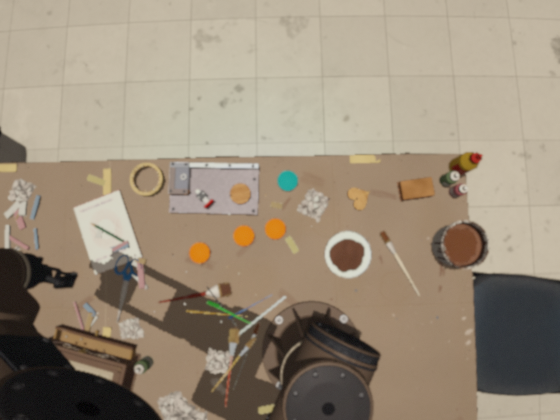

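View pics/side0.png

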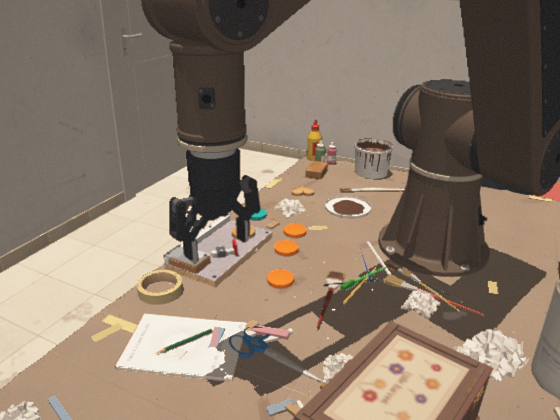

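The top view shows the jig at about (214,188), with the fence on its far edge, the pocket at upper left (180,180) and the red thumb plate near (208,204). Disc candidates are wood at (240,193) on the deck, orange at (275,229), (243,236) and (199,254), and turquoise at (288,181). The wooden one on the deck fits the description. The side view has the gripper partly hiding the jig at (220,245).

```bash
python3 - <<'E'
s=open('h.py').read()
s=s.replace('C={n:','from scipy.spatial.transform import Rotation as Ro\nC={n:').replace('def w(','for c in C.values(): c["rotation"]=Ro.from_euler("xyz",c["rotation"]).as_matrix()\ndef w(',1)
open('h.py','w').write(s)
E
python3 - <<'E'
from h import *
s=manip.sense();print(proj("top",[[0,0,0],s["eef_pos"]]),proj("side",[[0,0,0],s["eef_pos"]]))
im=eyes.snapshot("top");eyes.snapshot("side")
for n in("top","side"):
    for t in("jig","fence","pocket","guide_nose","plate_edge","disc","clamp_push","heart","sanding","tape"):
            for r in eyes.place_of(n,t)[:4]: 
                P=w(n,r["point"]);print(n,t,round(r["p"],2),P.round(0),proj(n,P).round(0)[0])
cv2.imwrite("pics/crop1.png",cv2.resize(im[150:226,155:275],None,fx=6.5,fy=6.5,interpolation=cv2.INTER_CUBIC))
E
```

```text
[[311.88068424 350.31255454]
 [ 58.77508955 268.13904387]] [[431.70843875 245.7515448 ]
 [217.10893946 251.14003121]]
top jig 0.91 [467. 275.   3.] [214. 188.]
top fence 0.6 [527. 271.  23.] [214. 167.]
top pocket 0.65 [492. 356.  17.] [186. 180.]
top pocket 0.52 [ 455. -313.   -1.] [415. 189.]
top guide_nose 0.93 [455. 350.  21.] [187. 192.]
top plate_edge 0.97 [494. 341.  32.] [190. 178.]
top disc 0.87 [484.  62.  -5.] [287. 181.]
top disc 0.83 [283. 315.   4.] [200. 252.]
top disc 0.67 [325. 191.  -2.] [243. 236.]
top disc 0.6 [447. 197.  19.] [240. 194.]
top clamp_push 0.71 [ 455. -312.    2.] [414. 189.]
top clamp_push 0.54 [414. 286.  36.] [208. 205.]
top heart 0.92 [ 432. -151.    4.] [360. 197.]
top sanding 0.6 [ 455. -312.    0.] [414. 189.]
top tape 0.64 [496. 473.   2.] [148. 180.]
side jig 0.58 [463. 271.   0.] [221. 252.]
side jig 0.41 [415. 283.  36.] [235. 247.]
side fence 0.89 [520. 270.  23.] [202. 239.]
side pocket 0.74 [498. 356.  17.] [189. 259.]
side plate_edge 0.94 [494. 341.  31.] [194. 252.]
side disc 0.83 [327. 189.  -5.] [285. 252.]
side disc 0.72 [346.  96.   1.] [294. 232.]
side disc 0.66 [464. 270.   1.] [221. 252.]
side disc 0.6 [275. 315.   1.] [282. 281.]
side clamp_push 0.7 [413. 280.  34.] [237. 247.]
side clamp_push 0.34 [462. 266.   3.] [223. 250.]
side heart 0.56 [ 437. -155.    1.] [301. 191.]
side sanding 0.85 [ 450. -314.   -3.] [317. 174.]
side tape 0.61 [496. 469.   3.] [160. 290.]
side tape 0.36 [491. 338.  32.] [195. 251.]
```

View pics/crop1.png

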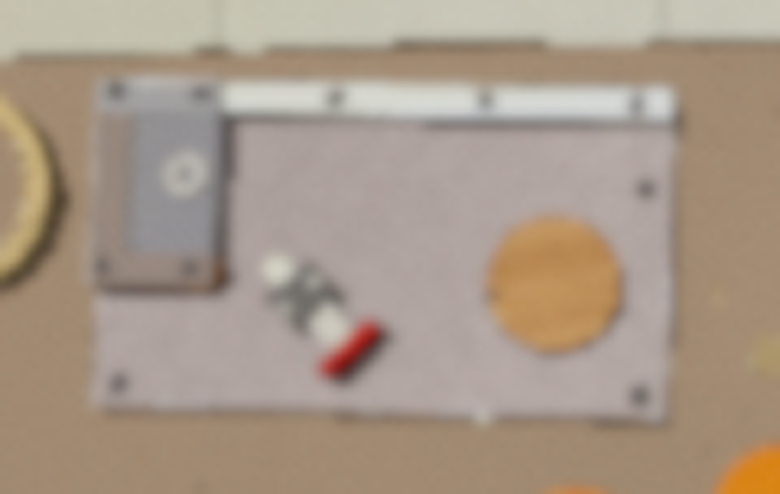

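The crop confirms the wooden disc centred at crop (555,284), about (240,194) in the full picture. The red thumb plate is at crop (352,350), the bush at (184,174) and the fence along the top. I'll fit the jig pose from these features.

```bash
cat >> h.py <<'E'
def J(q,P):
    P=np.atleast_2d(P).astype(float);c,s=np.cos(q[2]),np.sin(q[2])
    return np.c_[q[0]+c*P[:,0]-s*P[:,1],q[1]+s*P[:,0]+c*P[:,1],P[:,2]]
def Ji(q,X):
    X=np.atleast_2d(X).astype(float)-[q[0],q[1],0];c,s=np.cos(q[2]),np.sin(q[2])
    return np.c_[c*X[:,0]+s*X[:,1],-s*X[:,0]+c*X[:,1],X[:,2]]
E
python3 - <<'E'
from h import *
from scipy.optimize import least_squares
f=lambda a:np.array(a)/6.5+[155-.42,150-.42]
o=[(-72,128,18),(-72,-128,18),(28,84,44),(58,-128,34),(72,-128,34),(72,128,40),(-21,71,40),(-21,128,40)]
uv=f([(97,407),(667,422),(184,174),(677,124),(676,86),(98,80),(224,290),(97,288)])
r=least_squares(lambda q:(proj("top",J(q,o))-uv).ravel(),[467,275,0],loss="soft_l1",x_scale=[1,1,.01])
q=r.x;print(q,(proj("top",J(q,o))-uv).round(1).tolist())
D=ray("top",f([(555,284)]),30);print("disc",D,Ji(q,D))
K=ray("top",f([(352,350)]),49.5);print("plate top",K,Ji(q,K))
N=ray("top",f([(275,268)]),28);print("nose?",Ji(q,N))
for P in([498,356,17],[494,341,31],[494,341,32],[520,270,23],[455,350,21]):print(Ji(q,P).round(0))
E
```

```text
[ 4.64095244e+02  2.71662814e+02 -3.69458281e-02] [[-0.1, 0.2], [0.7, -0.4], [0.9, 0.4], [0.0, -0.4], [0.3, 0.6], [0.1, -0.2], [-1.2, -0.1], [-1.4, -0.1]]
disc [[446.76826939 196.20682256  30.        ]] [[-14.52800085 -76.04451301  30.        ]]
plate top [[416.99447327 281.94144298  49.5       ]] [[-47.44829474   8.53183312  49.5       ]]
nose? [[-9.33128316 48.2512519  28.        ]]
[[31. 86. 17.]]
[[27. 70. 31.]]
[[27. 70. 32.]]
[[56.  0. 23.]]
[[-12.  78.  21.]]
```

Emit:
{"method": "arm_command", "body": {
  "series": [1.22,-3.35,0,0,0,0.03,0,1.22,-3.35,0,0,0,0.03,0,1.22,-3.35,0,0,0,0.03,0,1.22,-3.35,0,0,0,0.03,0,1.22,-3.35,-1,0,0,0.03,0],
  "grip_force": 40
}}

```text
clock: 2.62
eef_pos: [310.6, 432.3, 233.6]
orientation: [3.139, 0.001, 2.901]
wrist_force: [1.5, 0.1, -0.4]
width: 0.296
gripper_force: 0.0
```

Emit:
{"method": "arm_command", "body": {
  "series": [1.22,-3.35,-2,0,0,0.03,0,1.22,-3.35,-2,0,0,0.03,0,1.22,-3.35,-2,0,0,0.03,0,1.22,-3.35,-2,0,0,0.03,0,1.22,-3.35,-2,0,0,0.03,0]
}}

```text
clock: 3.03
eef_pos: [371.1, 264.1, 131.9]
orientation: [3.141, 0.001, 3.051]
wrist_force: [0.4, -0.1, -0.2]
width: 0.002
gripper_force: 0.0
```

Emit:
{"method": "arm_command", "body": {
  "series": [1.22,-3.35,-2,0,0,0.03,0,1.22,-3.35,-1,0,0,0.026,0,0,0,-1,0,0,0,0,0,0,-1,0,0,0,0,0,0,0,0,0,0,0]
}}

```text
clock: 3.45
eef_pos: [394.9, 197.5, 81.1]
orientation: [-3.141, -0.002, 3.103]
wrist_force: [-0.8, -0.4, -0.0]
width: -0.0
gripper_force: 0.0
```

Run:
```python
from h import *
q=[464.1,271.7,-.0369]
a=eyes.snapshot("side");b=eyes.snapshot("top")
x=cv2.resize(a[190:300,150:300],None,fx=4,fy=4,interpolation=cv2.INTER_CUBIC)
def dr(P):
    for u,v in (proj("side",J(q,P))-[150,190])*4+1.5: cv2.circle(x,(int(u),int(v)),2,(255,255,0),-1)
dr([(-72,128,18),(-72,-128,18),(58,-128,34),(72,-128,34),(72,128,40),(-21,71,40),(-21,128,40),(28,84,44)])
t=np.arange(0,6.28,.3);dr(np.c_[-14.5+30*np.cos(t),-76+30*np.sin(t),30+0*t])
cv2.imwrite("pics/s2.png",x);print(manip.sense()["clock"])
```

```text
3.55
```

View pics/s2.png

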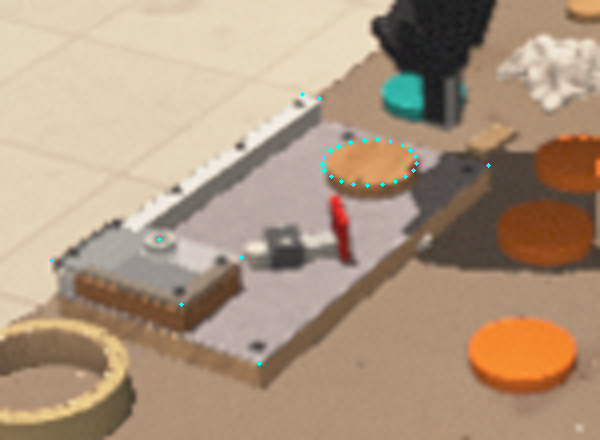

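The side overlay matches the jig corners, the bush at (159,238) and the disc at (370,165), so the pose holds. The closed fingers are at (440,110), behind the disc and clear of it. Next I'll descend.

Emit:
{"method": "arm_command", "body": {
  "series": [0,0,-2.5,0,0,0,0,0,0,-1.2,0,0,0,0,0,0,-0.6,0,0,0,0,0,0,-0.4,0,0,0,0,0,0,0,0,0,0,0]
}}

```text
clock: 3.97
eef_pos: [395.1, 198.8, 35.3]
orientation: [-3.141, -0.0, 3.106]
wrist_force: [-0.0, -0.2, -0.6]
width: 0.001
gripper_force: 0.0
```

Emit:
{"method": "arm_command", "body": {
  "series": [0.5,-0.02,-0.2,0,0,0,0,0.5,-0.02,0,0,0,0,0,0.5,-0.02,0,0,0,0,0,0.5,-0.02,0,0,0,0,0,0.5,-0.02,0,0,0,0,0]
}}

```text
clock: 4.38
eef_pos: [421.2, 197.5, 33.6]
orientation: [3.141, 0.001, 3.105]
wrist_force: [0.6, -0.6, -0.1]
width: 0.0
gripper_force: 0.1
```

Emit:
{"method": "arm_command", "body": {
  "series": [0.5,-0.02,0,0,0,0,0,0.5,-0.02,0,0,0,0,0,0.5,-0.02,0,0,0,0,0,0.3,-0.01,0,0,0,0,0,0,0,0,0,0,0,0]
}}

```text
clock: 4.8
eef_pos: [439.0, 196.8, 33.3]
orientation: [3.141, 0.001, 3.105]
wrist_force: [-0.1, 0.2, -0.2]
width: 0.002
gripper_force: 0.0
```

Run:
```python
from h import *
q=[464.1,271.7,-.0369]
s=manip.sense();print(Ji(q,s["eef_pos"]))
a=eyes.snapshot("side");b=eyes.snapshot("top")
for n in("side","top"):
    print(n,[(round(r["p"],2),Ji(q,w(n,r["point"])).round(0)[0]) for r in eyes.place_of(n,"disc")])
x=np.hstack([cv2.resize(a[200:280,180:270],None,fx=4.4,fy=4.4,interpolation=cv2.INTER_CUBIC),cv2.resize(b[150:230,185:275],None,fx=4.4,fy=4.4,interpolation=cv2.INTER_CUBIC)])
cv2.imwrite("pics/s3.png",x)
```

```text
[[-22.28873788 -75.72658569  33.30477831]]
side [(0.8, array([-110., -182.,   -3.])), (0.75, array([-187.,   39.,    1.])), (0.73, array([ 19., -81.,  18.])), (0.7, array([  29., -216.,   -4.])), (0.53, array([-131.,  -88.,   -4.]))]
top []
```

View pics/s3.png

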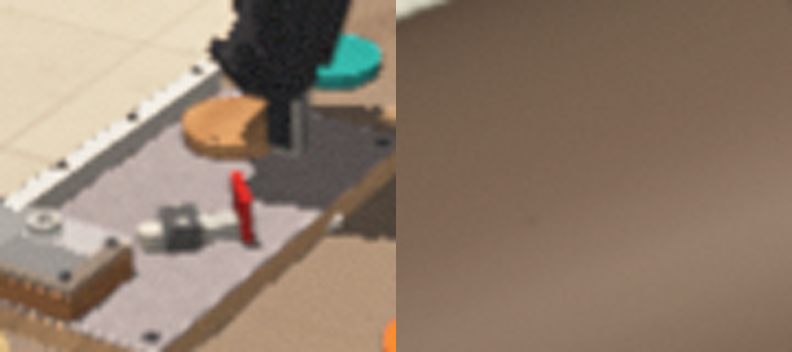

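The side crop (left) shows the disc at (225,125), ahead of the finger and still about 9 mm short of the fence. The arm blocks the top view (right).

Emit:
{"method": "arm_command", "body": {
  "series": [0.4,-0.015,0,0,0,0,0,0.3,-0.01,0,0,0,0,0,0.15,-0.005,0,0,0,0,0,0,0,0,0,0,0,0]
}}

```text
clock: 5.33
eef_pos: [447.3, 196.6, 33.3]
orientation: [3.141, 0.0, 3.105]
wrist_force: [-0.4, 1.2, 1.1]
width: -0.003
gripper_force: 0.0
```

Emit:
{"method": "arm_command", "body": {
  "series": [0.1,0,0,0,0,0,0,0,0,0,0,0,0,0]
}}

```text
clock: 5.5
eef_pos: [447.8, 196.5, 33.3]
orientation: [3.142, 0.0, 3.105]
wrist_force: [-0.2, -0.7, -0.4]
width: 0.002
gripper_force: 0.0
```

Emit:
{"method": "arm_command", "body": {
  "series": [0.1,0,0,0,0,0,0,0,0,0,0,0,0,0]
}}

```text
clock: 5.67
eef_pos: [448.8, 196.5, 33.3]
orientation: [3.142, 0.0, 3.105]
wrist_force: [-0.5, 0.6, -0.4]
width: -0.0
gripper_force: 0.0
```

Emit:
{"method": "arm_command", "body": {
  "series": [0.1,0,0,0,0,0,0,0,0,0,0,0,0,0]
}}

```text
clock: 5.83
eef_pos: [449.8, 196.5, 33.3]
orientation: [3.142, 0.0, 3.105]
wrist_force: [0.4, 0.4, 0.0]
width: -0.001
gripper_force: 0.0
```

Emit:
{"method": "arm_command", "body": {
  "series": [0.1,0,0,0,0,0,0,0,0,0,0,0,0,0]
}}

```text
clock: 6.0
eef_pos: [450.5, 196.4, 33.2]
orientation: [-3.141, -0.001, 3.105]
wrist_force: [-1.8, -0.7, 0.5]
width: -0.002
gripper_force: 0.6
```

Emit:
{"method": "arm_command", "body": {
  "series": [0.1,0,0,0,0,0,0,0,0,0,0,0,0,0]
}}

```text
clock: 6.17
eef_pos: [450.7, 196.3, 33.1]
orientation: [-3.141, -0.002, 3.105]
wrist_force: [-4.5, 1.0, 2.7]
width: 0.001
gripper_force: 2.7
```

Emit:
{"method": "arm_command", "body": {
  "series": [-1.5,0,0,0,0,0,0,0,0,3,0,0,0,0,2,-2.8,0,0,0,-0.12,0,2,-2.8,0,0,0,-0.12,0,0,0,0,0,0,-0.022,0]
}}

```text
clock: 6.58
eef_pos: [480.7, 137.8, 64.1]
orientation: [3.14, 0.004, 2.834]
wrist_force: [0.1, 0.0, -0.1]
width: -0.001
gripper_force: 0.0
```

Emit:
{"method": "arm_command", "body": {
  "series": [0,0,0,0,0,0,0,0,0,0,0,0,0,0]
}}

```text
clock: 6.75
eef_pos: [476.5, 140.3, 63.2]
orientation: [-3.141, -0.0, 2.843]
wrist_force: [-0.3, 1.1, -0.5]
width: 0.001
gripper_force: 0.0
```

Emit:
{"method": "arm_command", "body": {
  "series": [0.4,0,-1.5,0,0,0,0,0,0,-1.5,0,0,0,0,0.02,0.5,0,0,0,0,0,0.02,0.5,0,0,0,0,0,0.02,0.5,0,0,0,0,0]
}}

```text
clock: 7.17
eef_pos: [480.9, 156.5, 33.6]
orientation: [-3.141, -0.0, 2.844]
wrist_force: [0.1, -0.5, -0.1]
width: -0.002
gripper_force: 0.0
```

Emit:
{"method": "arm_command", "body": {
  "series": [0.02,0.5,0,0,0,0,0,0.02,0.5,0,0,0,0,0,0.02,0.5,0,0,0,0,0,0.02,0.5,0,0,0,0,0,0.02,0.5,0,0,0,0,0]
}}

```text
clock: 7.58
eef_pos: [482.4, 181.1, 33.5]
orientation: [3.141, 0.0, 2.843]
wrist_force: [0.2, 0.5, -0.2]
width: 0.002
gripper_force: 0.1
```

Run:
```python
from h import *
q=[464.1,271.7,-.0369]
s=manip.sense();print(Ji(q,s["eef_pos"]))
a=eyes.snapshot("side")
for n in("side",):
    print(n,[(round(r["p"],2),Ji(q,w(n,r["point"])).round(0)[0]) for r in eyes.place_of(n,"disc")])
x=cv2.resize(a[200:280,170:270],None,fx=6,fy=6,interpolation=cv2.INTER_CUBIC)
t=np.arange(0,6.28,.2);Y=Ji(q,s["eef_pos"])[0][1]+44.5*.966
for P in(np.c_[28+30*np.cos(t),Y+30*np.sin(t),30+0*t],[(58,y,18) for y in range(-128,128,16)]):
    for u,v in (proj("side",J(q,P))-[170,200])*6+2.5: cv2.circle(x,(int(u),int(v)),1,(255,255,0),-1)
cv2.imwrite("pics/s4.png",x)
```

```text
[[ 21.61274865 -89.84375379  33.54512446]]
side [(0.9, array([-130.,  -85.,   -3.])), (0.86, array([ 27., -52.,  18.])), (0.69, array([-186.,   34.,   -3.])), (0.58, array([  29., -216.,   -0.])), (0.52, array([-111., -182.,   -3.]))]
```

View pics/s4.png

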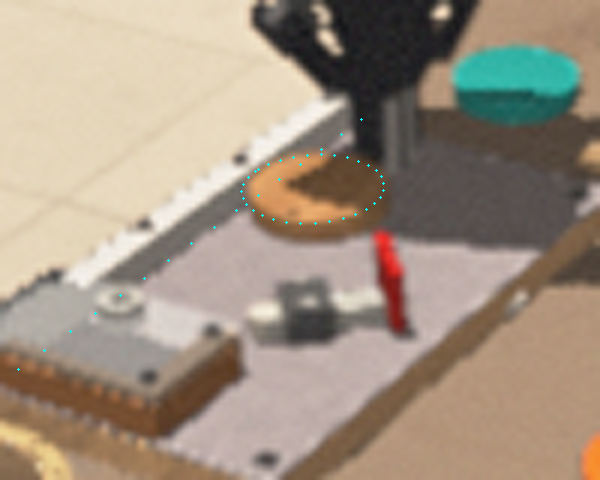

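The side crop shows the disc at (315,195), against the fence and riding on the tilted fingertip as predicted. I'll keep sliding.

Emit:
{"method": "arm_command", "body": {
  "series": [0.02,0.5,0,0,0,0,0,0.02,0.5,0,0,0,0,0,0.02,0.5,0,0,0,0,0,0.02,0.5,0,0,0,0,0,0.02,0.5,0,0,0,0,0]
}}

```text
clock: 8.1
eef_pos: [483.3, 206.0, 33.3]
orientation: [-3.142, 0.0, 2.843]
wrist_force: [-0.5, -0.0, 0.4]
width: -0.005
gripper_force: 0.1
```

Emit:
{"method": "arm_command", "body": {
  "series": [0.02,0.5,0,0,0,0,0,0.02,0.5,0,0,0,0,0,0.02,0.5,0,0,0,0,0,0.02,0.5,0,0,0,0,0,0.02,0.5,0,0,0,0,0]
}}

```text
clock: 8.52
eef_pos: [484.3, 231.0, 33.3]
orientation: [-3.142, -0.0, 2.843]
wrist_force: [-0.5, 0.1, -0.1]
width: -0.003
gripper_force: 0.1
```

Emit:
{"method": "arm_command", "body": {
  "series": [0.02,0.5,0,0,0,0,0,0.02,0.5,0,0,0,0,0,0.02,0.5,0,0,0,0,0,0.02,0.5,0,0,0,0,0,0.02,0.5,0,0,0,0,0]
}}

```text
clock: 8.93
eef_pos: [485.3, 256.0, 33.3]
orientation: [3.142, -0.0, 2.843]
wrist_force: [0.5, 0.1, 0.5]
width: 0.001
gripper_force: 0.1
```

Emit:
{"method": "arm_command", "body": {
  "series": [0.02,0.5,0,0,0,0,0,0.02,0.5,0,0,0,0,0,0.02,0.5,0,0,0,0,0,0.02,0.5,0,0,0,0,0,0.02,0.5,0,0,0,0,0]
}}

```text
clock: 9.35
eef_pos: [486.3, 281.0, 33.3]
orientation: [3.142, 0.0, 2.843]
wrist_force: [-0.7, 0.6, 0.5]
width: -0.0
gripper_force: 0.1
```

Run:
```python
from h import *
q=[464.1,271.7,-.0369]
s=manip.sense();print(Ji(q,s["eef_pos"]),s["wrist_force"])
a=eyes.snapshot("side")
x=cv2.resize(a[215:290,155:255],None,fx=6,fy=6,interpolation=cv2.INTER_CUBIC)
t=np.arange(0,6.28,.2);Y=Ji(q,s["eef_pos"])[0][1]+44.5*.966
for u,v in (proj("side",J(q,np.c_[28+30*np.cos(t),Y+30*np.sin(t),30+0*t]))-[155,215])*6+2.5: cv2.circle(x,(int(u),int(v)),1,(255,255,0),-1)
cv2.imwrite("pics/s5.png",x)
```

```text
[[21.84211487 10.11989584 33.30089013]] [-0.73075421  0.6195655   0.45188197]
```

View pics/s5.png

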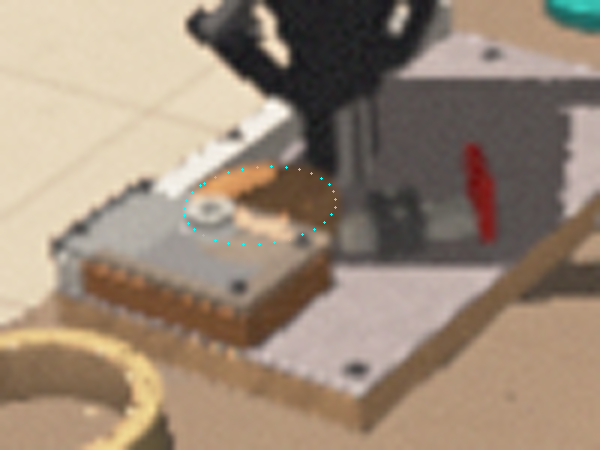

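The crop shows the disc at (260,205), partly under the plate and against the fence. About 30 mm remain.

Emit:
{"method": "arm_command", "body": {
  "series": [0.02,0.5,0,0,0,0,0,0.02,0.5,0,0,0,0,0,0.02,0.5,0,0,0,0,0,0.02,0.5,0,0,0,0,0,0.01,0.3,0,0,0,0,0]
}}

```text
clock: 9.82
eef_pos: [487.3, 304.2, 33.3]
orientation: [3.141, 0.0, 2.843]
wrist_force: [-0.3, -0.3, -1.1]
width: 0.0
gripper_force: 0.0
```

Emit:
{"method": "arm_command", "body": {
  "series": [0.01,0.2,0,0,0,0,0,0.01,0.1,0,0,0,0,0,0,0.1,0,0,0,0,0,0,0,0,0,0,0,0]
}}

```text
clock: 10.15
eef_pos: [487.4, 307.5, 33.3]
orientation: [-3.142, -0.0, 2.843]
wrist_force: [-0.2, 0.6, -0.2]
width: -0.002
gripper_force: 0.0
```

Emit:
{"method": "arm_command", "body": {
  "series": [0,0.1,0,0,0,0,0,0,0.1,0,0,0,0,0,0,0,0,0,0,0,0]
}}

```text
clock: 10.4
eef_pos: [487.5, 309.6, 33.3]
orientation: [3.142, 0.0, 2.843]
wrist_force: [0.1, -0.6, 0.8]
width: 0.002
gripper_force: 0.0
```

Emit:
{"method": "arm_command", "body": {
  "series": [0,0.1,0,0,0,0,0,0,0,0,0,0,0,0]
}}

```text
clock: 10.57
eef_pos: [487.4, 310.6, 33.3]
orientation: [3.142, 0.0, 2.843]
wrist_force: [1.1, -0.6, 0.2]
width: 0.0
gripper_force: 0.0
```

Emit:
{"method": "arm_command", "body": {
  "series": [0,0.1,0,0,0,0,0,0,0,0,0,0,0,0]
}}

```text
clock: 10.73
eef_pos: [487.4, 311.6, 33.3]
orientation: [3.142, 0.0, 2.843]
wrist_force: [0.2, 0.3, -1.0]
width: 0.003
gripper_force: 0.0
```

Emit:
{"method": "arm_command", "body": {
  "series": [0,0.1,0,0,0,0,0,0,0,0,0,0,0,0]
}}

```text
clock: 10.9
eef_pos: [487.4, 312.7, 33.3]
orientation: [3.142, 0.0, 2.843]
wrist_force: [-0.8, 0.0, -0.4]
width: 0.005
gripper_force: 0.0
```

Emit:
{"method": "arm_command", "body": {
  "series": [0,0.1,0,0,0,0,0,0,0,0,0,0,0,0]
}}

```text
clock: 11.07
eef_pos: [487.4, 313.7, 33.3]
orientation: [3.142, 0.0, 2.843]
wrist_force: [0.6, 0.7, 0.6]
width: 0.001
gripper_force: 0.0
```

Emit:
{"method": "arm_command", "body": {
  "series": [0,0.1,0,0,0,0,0,0,0,0,0,0,0,0]
}}

```text
clock: 11.23
eef_pos: [487.4, 314.6, 33.3]
orientation: [3.142, 0.0, 2.843]
wrist_force: [0.5, -0.2, 0.2]
width: 0.003
gripper_force: 0.0
```

Emit:
{"method": "arm_command", "body": {
  "series": [0,0.1,0,0,0,0,0,0,0,0,0,0,0,0]
}}

```text
clock: 11.4
eef_pos: [487.1, 315.4, 33.2]
orientation: [-3.141, -0.0, 2.843]
wrist_force: [-0.6, -2.8, 1.0]
width: -0.001
gripper_force: 1.1
```

Emit:
{"method": "arm_command", "body": {
  "series": [0.02,0.1,0,0,0,0,0,0,0,0,0,0,0,0]
}}

```text
clock: 11.57
eef_pos: [487.0, 315.9, 33.1]
orientation: [-3.14, -0.001, 2.843]
wrist_force: [-0.0, -6.9, 1.4]
width: -0.001
gripper_force: 3.3
```

Run:
```python
from h import *
q=[464.1,271.7,-.0369]
s=manip.sense();print(Ji(q,s["eef_pos"]),s["wrist_force"])
a=eyes.snapshot("side")
x=cv2.resize(a[215:290,155:255],None,fx=7,fy=7,interpolation=cv2.INTER_CUBIC)
t=np.arange(0,6.28,.2)
for u,v in (proj("side",J(q,np.c_[28+30*np.cos(t),84+30*np.sin(t),30+0*t]))-[155,215])*7+3: cv2.circle(x,(int(u),int(v)),1,(255,255,0),-1)
cv2.imwrite("pics/s6.png",x)
```

```text
[[21.23273617 45.03108829 33.08344807]] [-0.01051314 -6.94223111  1.37209847]
```

View pics/s6.png

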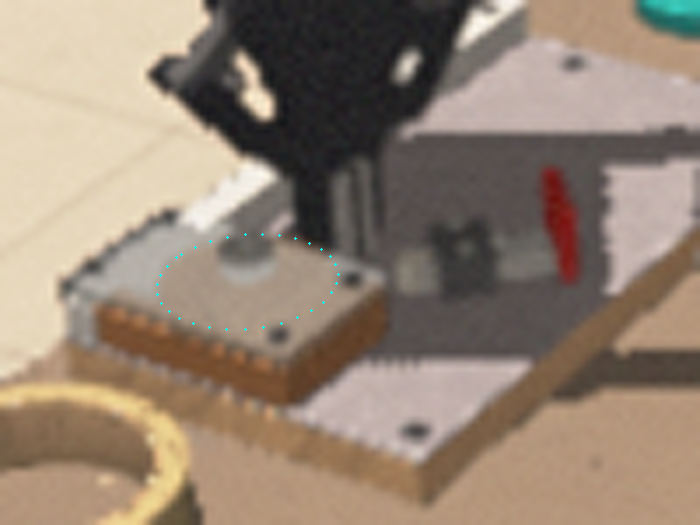

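Emit:
{"method": "arm_command", "body": {
  "series": [0,-1,0,0,0,0,0,0,-1.2,0,0,0,0,0,0,0,3,0,0,0,0,0,0,2.5,0,0,0,0,-2.5,-1,0,0,0,-0.12,0]
}}

```text
clock: 12.03
eef_pos: [468.7, 286.3, 92.5]
orientation: [3.133, 0.006, 2.725]
wrist_force: [1.2, 0.8, -1.0]
width: 0.005
gripper_force: 0.0
```

Emit:
{"method": "arm_command", "body": {
  "series": [-2.5,-1,0,0,0,-0.12,0,-2.5,-1,0,0,0,-0.12,0,-1.9,-0.7,0,0,0,-0.12,0,0,0,0,0,0,-0.044,0,0,0,0,0,0,0,0]
}}

```text
clock: 12.45
eef_pos: [392.7, 256.4, 88.5]
orientation: [-3.141, -0.0, 2.316]
wrist_force: [0.6, 0.2, -0.1]
width: -0.003
gripper_force: 0.0
```

Run:
```python
from h import *
q=[464.1,271.7,-.0369]
s=manip.sense();print(s["eef_pos"],s["orientation"],Ji(q,s["eef_pos"]))
a=eyes.snapshot("side")
x=cv2.resize(a[215:290,155:255],None,fx=7,fy=7,interpolation=cv2.INTER_CUBIC)
t=np.arange(0,6.28,.2)
for u,v in (proj("side",J(q,np.c_[28+30*np.cos(t),84+30*np.sin(t),30+0*t]))-[155,215])*7+3: cv2.circle(x,(int(u),int(v)),1,(255,255,0),-1)
cv2.imwrite("pics/s7.png",x)
```

```text
[392.67682923 256.35578262  88.5469063 ] [-3.14133032e+00 -7.86248747e-05  2.31613817e+00] [[-70.80847789 -17.96868909  88.5469063 ]]
```

View pics/s7.png

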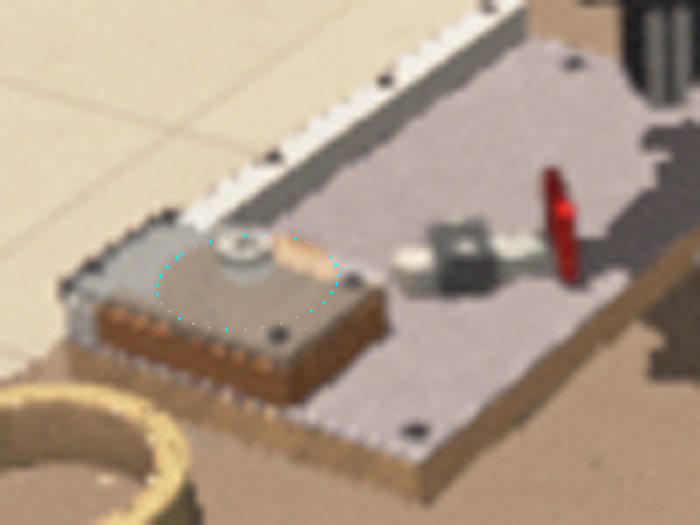

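The crop shows the disc's visible sliver at (310,258), matching the overlay of the home pose. The fingers are behind the red plate at (560,230). Next comes the clamp.

Emit:
{"method": "arm_command", "body": {
  "series": [-0.15,0.16,-2.5,0,0,0,0,0,0,-1.4,0,0,0,0,0,0,-0.7,0,0,0,0,0.29,0.27,0,0,0,0,0,0.29,0.27,0,0,0,0,0]
}}

```text
clock: 12.92
eef_pos: [398.4, 264.6, 42.3]
orientation: [-3.141, -0.0, 2.319]
wrist_force: [1.0, 0.7, -0.2]
width: -0.001
gripper_force: 0.0
```

Emit:
{"method": "arm_command", "body": {
  "series": [0.29,0.27,0,0,0,0,0,0.29,0.27,0,0,0,0,0,0.15,0.135,0,0,0,0,0,0.15,0.135,0,0,0,0,0]
}}

```text
clock: 13.25
eef_pos: [406.9, 272.8, 42.7]
orientation: [3.142, 0.0, 2.319]
wrist_force: [-2.3, -2.7, 1.8]
width: -0.001
gripper_force: 1.6
```

Emit:
{"method": "arm_command", "body": {
  "series": [0.15,0.135,0,0,0,0,0,0.15,0.135,0,0,0,0,0,0.15,0.135,0,0,0,0,0]
}}

```text
clock: 13.5
eef_pos: [411.0, 276.6, 42.4]
orientation: [-3.141, -0.0, 2.319]
wrist_force: [-2.5, -1.7, 1.6]
width: 0.001
gripper_force: 1.6
```

Emit:
{"method": "arm_command", "body": {
  "series": [0.15,0.135,0,0,0,0,0,0.15,0.135,0,0,0,0,0,0.15,0.135,0,0,0,0,0,0.15,0.135,0,0,0,0,0]
}}

```text
clock: 13.83
eef_pos: [417.2, 282.1, 42.2]
orientation: [-3.141, -0.0, 2.319]
wrist_force: [-3.3, -1.2, 1.4]
width: -0.002
gripper_force: 1.6
```

Emit:
{"method": "arm_command", "body": {
  "series": [0.15,0.135,0,0,0,0,0,0,0,0,0,0,0,0]
}}

```text
clock: 14.0
eef_pos: [419.1, 283.7, 42.3]
orientation: [3.141, 0.0, 2.319]
wrist_force: [-0.6, -0.3, -0.5]
width: 0.002
gripper_force: 0.4
```

Emit:
{"method": "arm_command", "body": {
  "series": [0.08,0.07,0,0,0,0,0,0,0,0,0,0,0,0]
}}

```text
clock: 14.17
eef_pos: [419.6, 284.2, 42.3]
orientation: [3.142, 0.0, 2.319]
wrist_force: [-1.6, -1.0, -0.2]
width: -0.0
gripper_force: 0.7
```

Emit:
{"method": "arm_command", "body": {
  "series": [0.08,0.07,0,0,0,0,0,0,0,0,0,0,0,0]
}}

```text
clock: 14.33
eef_pos: [420.3, 284.8, 42.3]
orientation: [-3.141, -0.0, 2.319]
wrist_force: [-2.1, -0.8, 0.3]
width: 0.0
gripper_force: 1.1
```

Emit:
{"method": "arm_command", "body": {
  "series": [0.08,0.07,0,0,0,0,0,0,0,0,0,0,0,0]
}}

```text
clock: 14.5
eef_pos: [420.6, 285.1, 42.2]
orientation: [-3.14, -0.0, 2.319]
wrist_force: [-3.6, -4.0, 2.8]
width: 0.003
gripper_force: 3.0
```

Emit:
{"method": "arm_command", "body": {
  "series": [0.08,0.07,0,0,0,0,0,0,0,0,0,0,0,0]
}}

```text
clock: 14.67
eef_pos: [420.7, 285.3, 42.1]
orientation: [-3.139, -0.0, 2.319]
wrist_force: [-7.5, -6.8, 5.6]
width: 0.001
gripper_force: 5.0
```

Emit:
{"method": "arm_command", "body": {
  "series": [0.08,0.07,0,0,0,0,0,0,0,0,0,0,0,0]
}}

```text
clock: 14.83
eef_pos: [420.8, 285.5, 42.0]
orientation: [-3.137, -0.001, 2.319]
wrist_force: [-8.5, -8.8, 7.5]
width: -0.003
gripper_force: 6.8
```

Emit:
{"method": "arm_command", "body": {
  "series": [0.08,0.07,0,0,0,0,0,0.08,0.07,0,0,0,0,0,0,0,0,0,0,0,0]
}}

```text
clock: 15.08
eef_pos: [420.9, 285.9, 41.8]
orientation: [-3.134, -0.001, 2.319]
wrist_force: [-14.5, -16.0, 11.9]
width: -0.005
gripper_force: 10.7
```

Emit:
{"method": "arm_command", "body": {
  "series": [-0.3,-0.27,0,0,0,0,0,-0.7,-0.65,0,0,0,0,0,-1.5,-1.4,0,0,0,0,0,0,0,3,0,0,0,0,0,0,3,0,0,0,0]
}}

```text
clock: 15.5
eef_pos: [397.4, 263.7, 101.9]
orientation: [-3.138, -0.001, 2.319]
wrist_force: [1.0, 0.7, 1.0]
width: -0.004
gripper_force: 0.0
```

Emit:
{"method": "arm_command", "body": {
  "series": [-1,-4,2,0,0,0,0,-1,-4,2,0,0,0,0,-1,-4,0,0,0,0,0,0,-4,0,0,0,0,0,0,0,0,0,0,0,0]
}}

```text
clock: 15.92
eef_pos: [370.1, 107.2, 139.1]
orientation: [3.142, 0.001, 2.315]
wrist_force: [-0.2, 1.2, -0.2]
width: 0.001
gripper_force: 0.0
```

Run:
```python
from h import *
q=[464.1,271.7,-.0369]
s=manip.sense();print(s["clock"],s["eef_pos"],s["wrist_force"])
a=eyes.snapshot("side");b=eyes.snapshot("top")
r=lambda i,n,o,P:[cv2.circle(i,(int(u),int(v)),1,(255,255,0),-1) for u,v in (proj(n,J(q,P))-o)*5+2]
t=np.arange(0,6.28,.2);D=np.c_[28+30*np.cos(t),84+30*np.sin(t),30+0*t]
x=cv2.resize(a[215:290,165:245],None,fx=5,fy=5,interpolation=cv2.INTER_CUBIC)
y=cv2.resize(b[152:227,162:242],None,fx=5,fy=5,interpolation=cv2.INTER_CUBIC);r(y,"top",[162,152],D);r(x,"side",[165,215],D)
cv2.imwrite("pics/s8.png",np.hstack([x,y]))
```

```text
15.9167 [370.08229639 107.2240839  139.09049217] [-0.17299288  1.23204287 -0.23854978]
```

View pics/s8.png

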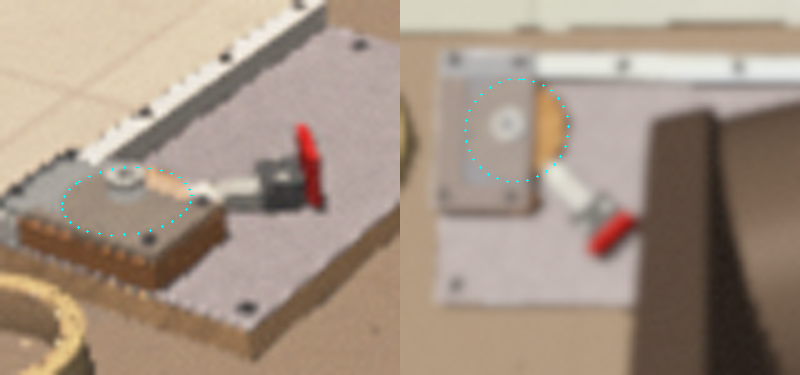

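Both views show the disc home under the plate, on the overlay. The white nose bears on its rim at (205,195) in the side crop and (555,170) in the top crop, and the arm is clear of everything.

```bash
python3 -c "
from cell import manip
print(manip.job_done())"
```

```text
the job is handed in; nothing more can be done
None
```

The wooden disc was slid along the fence until it was fully home in the corner pocket. The side clamp was then pushed in until its nose pressed on the disc at about 20 N. The arm is clear, and the job was handed in at about 16 s on the clock, with no verdict returned.

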